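Load the glass trough into the bench shaker

TASK

Load the shaker with the large glass trough, the one of the three pieces of glassware in the grey rack that is both long and tall. It is thin glass, so handle it gently all the way: hold it with a light grip, near the least your gripper can give, keep it upright and set it down softly without dropping it or pushing it down hard. In the rack only its short ends can be reached, so first stand it on the black mat and let go, then take it again by its long sides and lower it between the two steel end stops of the shaker until it stands flat on the platform; once it is there and released, set the shaker's speed lever straight up, to half speed, and leave everything else where it is.

Things in the scene. Friction and masses are not known exactly. Their poses are not given: they have to be found in the camera images.
- trough: Large glass trough, open-topped, clear glass, white rim: 60 mm long (x), 34 wide (y), 55 tall, walls 3 mm, 0.12 to 0.24 kg. Origin: centre of its underside. Starts in one of the rack's slots, long axis along the rack's x. It cracks if the two fingers' forces on it add up to over 80 N (20 N grip: 40 N), if pressed on rack, mat or shaker with over 60 N, if dropped, or if tipped over.
- low_trough: A low glass trough of the same make, 60 x 34 mm and only 28 mm tall, in another slot of the rack. Origin: centre of its underside. To be left alone.
- square_jar: A square glass jar of the same make, 34 x 34 mm and 55 mm tall, in another slot of the rack. Origin: centre of its underside. To be left alone.
- rack: Grey fixed rack with three slots. Origin: centre of its underside. Base plate 70 (x) x 146 (y) x 6 mm, on which the glassware stands; four upright walls, 42 mm long (x), 5 thick, tops 52 mm above the bench, leave slots 39 mm wide centred at y = -44, 0 and +44 mm. Slots are open at both x ends: long glassware sticks out 9 mm past the walls at each end.
- mat: Black fixed rubber mat flat on the bench between rack and shaker, 130 (x) x 110 (y) x 4 mm thick. Origin: centre of its underside; top 4 mm above the origin.
- shaker: White fixed bench shaker, housing 200 (x) x 230 (y) x 58 mm tall. Origin: centre of its underside. On top, at y = -50 mm, an aluminium platform 130 (x) x 110 (y) mm, its top 66 mm above the origin, with two upright steel end stops; at y = +70 mm, the speed lever.
- bay (a point): Centre, at platform height, of the place between the two end stops, where the centre of the trough's underside must stand. The stops' inner faces are 72 mm apart along the shaker's x, each stop is 9 mm thick, 30 mm wide (y) and 56 mm tall above the platform; the y sides are open.
- speed (a joint): Angle of the shaker's speed lever, rad. 0: leaning 0.7 rad towards the shaker's -x (stopped); 0.7: straight up (half speed); 1.4: leaning 0.7 rad to +x (full). It starts between 0 and 0.4 and stays where it is left.
- speed_tip (a point): Centre of the black ball (26 mm across) at the lever's end, 80 mm from the hinge on a steel rod 10 mm thick. The hinge runs along the shaker's y at x = 0, y = +70 mm, 80 mm above the shaker's origin, so the ball's centre is 160 mm above the bench when upright. Below the hinge is a grey block 70 x 50 mm.
- reagent: Amber bottle with white cap, 60 mm across, 150 mm tall, bystander.
- beaker: Glass beaker, 68 mm across, 85 mm tall, bystander.
- petri: Flat glass dish, 90 mm across, 15 mm tall, bystander.
Mind the look-alikes: they are no part of the job. What is shaped like the trough but green or orange is not meant.

How it is judged:
By the outcome, as a careful person would: the job done as asked, in the order asked, and still so for the second after the job is handed in, with the robot touching nothing.
It also fails if it takes over 70 s, if anything falls off the work surface, if the arm or the gripper's body presses on something with over 40 N, if the wrist force passes 120 N, or if a joint passes its speed limit or range.

ROBOT

A 7-joint arm with a two-finger parallel gripper is mounted at the origin on the work surface. World frame = base frame: x ahead of the robot, y to its left, z up, the work surface at z = 0. Lengths are in m, angles in rad, forces in N, time in s.
With the tool pointing down it reaches from about 0.425 to 0.925 m from the base axis. Payload 6.8 kg.
Tool frame: the origin (TCP) lies between the finger pads; the fingertips stand r.tips_ahead ahead of it and the grasp point (between the pads) lies 5 mm behind it (r.tips_ahead is the distance from the TCP to the fingertips, in m); z points along the fingers, y is the line along which they close (so a half turn about z gives the same grasp; the last joint's range is limited). The gripper opens to 85 mm and grips with 20 to 120 N. Pads are 22 mm wide; open, the fingers measure 114 mm over their backs; the gripper's body (76 mm by 85 mm) begins 54 mm behind the grasp point. The pads swing forward as they close: fully open they stand 13 mm farther back than shut.
Start: joints at [-1.421, 0.477, 0.022, 1.555, -0.011, 1.109, -0.083], TCP at [0.172, 0.653, 0.208] pointing down, gripper open.
Joint ranges: [-2.96, 2.96], [-0.34, 2.1], [-1.41, 1.46], [0.24, 2.44], [-1.37, 4.51], [0.17, 1.92], [-2.96, 2.96]. Speed limits (rad/s): [2.39, 2.39, 3.14, 3.14, 3.14, 3.14, 3.14].

INTERFACE

Orientations are given as a rotation vector (axis times angle).
In Python, from bench import r gives the robot as it stands.
- The arm moves only by the tool move_arm, never from a script. Its argument "rows" is one flat list of numbers, 4 for each row, row after row: the shift along the tool's x, y, z in cm, then the turn about the tool's z in degrees. In form: [tx, ty, tz, twist, tx, ty, tz, twist, ...]. A call has 1 to 10 rows; each row is the pose to reach, as a shift and turn from the pose commanded when the call began, along the tool's axes at that moment; what a row does not reach only later rows make up. A row lasts 1/8 s, in which the tool goes at most 62.5 mm and 10.7 degrees, less where a joint would pass 70% of its speed; a pose out of reach is approached as far as the arm can. A call with a gripper value outside its range is refused whole. "fingers" is the opening, from 0 (shut) to 1 (fully open), set as the call begins (left out, the last holds). The fingers move at their own pace and stop on an object; "newtons" is the grip in N (left out, the last holds). Time passes only in rows, so rows that repeat a pose let the fingers close. It gives the time, the measured TCP pose, the force, the opening and the grip force at its end, in the units of the state.
- r.get_obs(): the state, without advancing time (a new reading comes with each control period).
- r.grab_frame(name): name is "side" or "top" or "wrist"; returns the picture (480x640x3 uint8, blue, green, red); there is no depth.
- r.camera_params(name): a dict with "fx", "fy", "cx", "cy" (pixels), "world_from_camera" (4x4, takes a point from camera to world coordinates). Camera axes: x right, y down, z forward; pixel columns grow to the right and rows downward; lengths in m; the calibration is good to about 2 mm. A picture is of the moment at which its call begins: read the wrist's pose just before it. camera_params takes no time and is no camera call; for the wrist camera it gives the pose at the moment of the call.
- r.hand_in(): hands the job in; it is judged then, once.
The state is a dict: "clock": time; "joints": joint angles; "qvel": joint speeds; "tau": joint torques, N m; "tcp_pos": TCP position; "orientation": TCP orientation; "contact_force": force on the tool from outside, world axes, zero at the start; "moment": the same for the moment, N m; "grip_width": finger opening in m; "gripper_force": force on a finger pad.
Only numpy, scipy, OpenCV 4.12 (cv2) and the standard library are available. Lean on these libraries where they do the work, as an engineer would, in place of code of your own. Each camera call takes 0.05 s, during which the arm holds its last target. There are 200 camera calls.

## Working session

There is one attempt and no reset: what is moved stays moved. The work goes in short steps, Python scripts to look and compute and a tool call to move; the robot and the scene stay as the last step left them, time stands still between calls to the robot, and variables do not carry over. Pictures are saved under pics/ and viewed, at most 10 in all, crops included, and the job is handed in when it is done.

Besides the shell and the picture viewer there is one more tool, called after "Call:" as name(argument=value, ...) on one line, values as JSON. move_arm: Moves the arm, as the interface text tells. Its arguments: {"type":"object","properties":{"rows":{"type":"array"},"fingers":{"type":"number"},"newtons":{"type":"number"}},"required":["rows"]}

```bash
mkdir -p pics; ls; python3 - <<'E'
from bench import r
import cv2,numpy as np
for n in("top","side"):
    cv2.imwrite(f"pics/{n}0.png",r.grab_frame(n)); p=r.camera_params(n); print(n,p["fx"],p["cx"],p["cy"]);print(np.round(p["world_from_camera"],3))
print(r.get_obs(), r.tips_ahead)
E
```

```text
pics
top 474.17252543469885 321.2116041818662 241.59546575099412
[[-0.016 -0.985  0.174  0.42 ]
 [-1.     0.019  0.01  -0.046]
 [-0.013 -0.174 -0.985  1.008]
 [ 0.     0.     0.     1.   ]]
side 455.73801989242855 329.0075574461174 242.5376326636756
[[ 0.839 -0.264  0.475  0.157]
 [-0.544 -0.413  0.73  -0.67 ]
 [ 0.004 -0.871 -0.491  0.526]
 [ 0.     0.     0.     1.   ]]
{'clock': 0.1, 'joints': array([-1.4211131 ,  0.47770841,  0.02233564,  1.55632412, -0.01149854,
        1.1093177 , -0.08310293]), 'qvel': array([ 1.42626704e-03, -2.55525995e-03, -2.27720379e-04, -2.05550663e-03,
       -9.12721546e-04,  1.32893179e-03,  5.70802473e-05]), 'tau': array([ 4.29932130e-03, -5.97756815e+01,  1.61354531e+00, -2.81953043e+01,
        1.29096833e-02,  5.01625735e-03, -1.97236881e-05]), 'tcp_pos': array([0.17194791, 0.65214919, 0.20704092]), 'orientation': array([-4.03754698e-01, -3.11544385e+00,  2.55532081e-03]), 'contact_force': array([ 0.04990959, -0.9217732 , -0.65069886]), 'moment': array([ 0.01713875, -0.01769643,  0.00021213]), 'gripper_force': 0.0, 'grip_width': 0.08547211429874509} 0.014
```

View pics/top0.png

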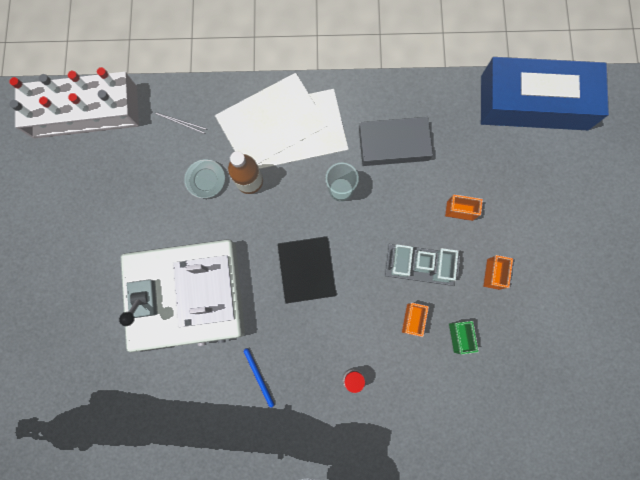

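View pics/side0.png

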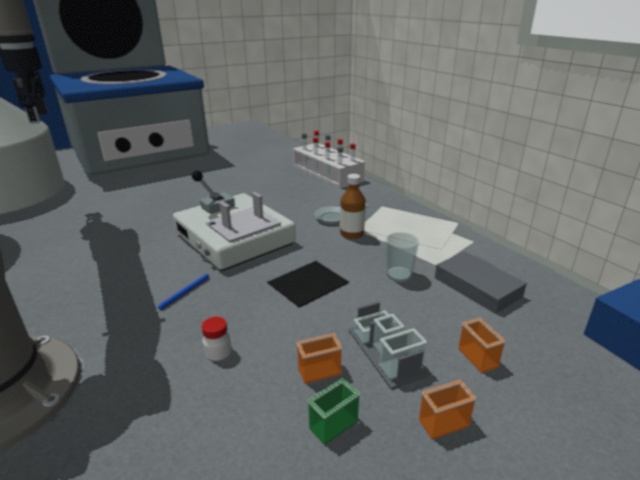

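Top view: candidate glassware in the rack are a long one at (402,260), the square jar at (426,261) and a long one at (448,263). Side view: the near one (403,345), which is the right one in the top view, looks tall, and the far one (370,325) looks low. The orange and green ones are decoys. I'll confirm this in an enlarged crop.

```bash
cat > h.py <<'E'
from bench import r
import cv2,numpy as np
from scipy.spatial.transform import Rotation as R
def ray(p,uv):
    T=p["world_from_camera"]; d=T[:3,:3]@np.array([(uv[0]-p["cx"])/p["fx"],(uv[1]-p["cy"])/p["fy"],1]); return T[:3,3],d
def onz(p,uv,z):
    o,d=ray(p,uv); return o+d*(z-o[2])/d[2]
def proj(p,X):
    c=np.linalg.inv(p["world_from_camera"])@np.append(X,1); return np.array([p["fx"]*c[0]/c[2]+p["cx"],p["fy"]*c[1]/c[2]+p["cy"]])
def two(p,a,q,b):
    o,d=ray(p,a);O,D=ray(q,b); s=np.linalg.lstsq(np.c_[d,-D],O-o,rcond=None)[0]; return (o+d*s[0]+O+D*s[1])/2, np.linalg.norm(o+d*s[0]-O-D*s[1])
def rel(target,yaw=None):
    "shift (cm) in tool axes and twist (deg) from now to a TCP target; yaw = world dir angle (deg) of tool y"
    s=r.get_obs(); M=R.from_rotvec(s["orientation"]).as_matrix()
    t=M.T@(np.array(target)-s["tcp_pos"])*100
    tw=None
    if yaw is not None:
        a=np.radians(yaw); v=M.T@np.array([np.cos(a),np.sin(a),0]); tw=(np.degrees(np.arctan2(-v[0],v[1]))+90)%180-90
    print("tool xyz cm",np.round(t,2),"twist",tw,"tool axes\n",np.round(M,3))
E
python3 - <<'E'
import cv2,numpy as np
t=cv2.imread("pics/top0.png");s=cv2.imread("pics/side0.png")
f=lambda im,x,y,w,h:cv2.resize(im[y:y+h,x:x+w],(400,300),interpolation=cv2.INTER_CUBIC)
cv2.imwrite("pics/c1.png",np.vstack([np.hstack([f(t,380,232,88,66),f(s,340,290,120,90)]),np.hstack([f(t,110,230,144,108),f(s,165,165,144,108)])]))
g=cv2.cvtColor(t,cv2.COLOR_BGR2GRAY)
E
```

```text
(no output)
```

View pics/c1.png

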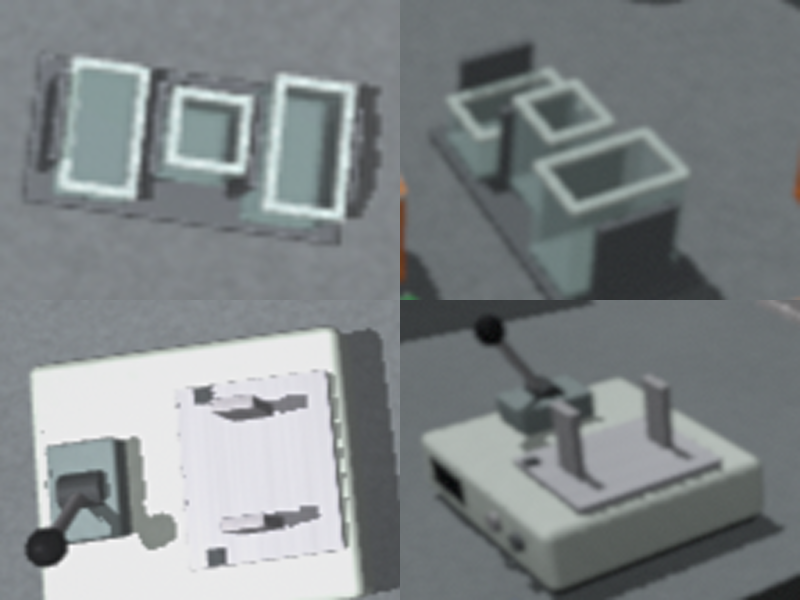

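The crop confirms it. The right one at about (448,264) in the top view is both long and tall: its rim sits well above the walls in the side view. The one at (402,260) is low. The lever leans towards −x.

```bash
python3 - <<'E'
from h import *
t=cv2.imread("pics/top0.png");s=cv2.imread("pics/side0.png");pt=r.camera_params("top");ps=r.camera_params("side")
def rect(im,p,box,z,lo,k=0,name=""):
    x,y,w,h=box; g=im[y:y+h,x:x+w].min(2); up=cv2.resize(g,None,fx=8,fy=8,interpolation=cv2.INTER_LINEAR)
    m=(up>lo).astype(np.uint8)
    cs,_=cv2.findContours(m,cv2.RETR_EXTERNAL,cv2.CHAIN_APPROX_NONE); c=max(cs,key=cv2.contourArea)[:,0,:].astype(float)
    uv=(c+.5)/8-.5+[x,y]
    P=np.array([onz(p,q,z)[:2] for q in uv],np.float32)*1000
    q=cv2.minAreaRect(P); print(name,lo,"centre",np.round(q[0],1),"size",np.round(q[1],1),"ang",round(q[2],1))
for lo in(160,180,200):
    rect(t,pt,(436,244,26,40),.061,lo,name="trough top")
    rect(s,ps,(378,326,50,32),.061,lo,name="trough side")
for lo in (160,185): rect(t,pt,(112,232,136,125),.058,lo,name="housing")
# mat
m=(t[230:310,268:345].max(2)<30).astype(np.uint8); c=max(cv2.findContours(m,0,1)[0],key=cv2.contourArea)[:,0]+[268,230]
q=cv2.minAreaRect(np.array([onz(pt,u,.004)[:2]*1000 for u in c.astype(float)],np.float32));print("mat",q)
# ball
def ball(im,b):
    x,y,w,h=b; m=(im[y:y+h,x:x+w].max(2)<45).astype(np.uint8); c=max(cv2.findContours(m,0,1)[0],key=cv2.contourArea); M=cv2.moments(c); return np.array([M["m10"]/M["m00"]+x,M["m01"]/M["m00"]+y])
a=ball(t,(115,308,22,22));b=ball(s,(188,166,18,18));print(a,b,two(pt,a,ps,b))
# platform stops: top ends from crop
for u in [(227,402),(240,523)]: print("stop",u,onz(pt,(110+u[0]*.36,230+(u[1]-300)*.36),.122))
for u in [(183,390),(325,372),(345,545),(200,570)]: print("plat",onz(pt,(110+u[0]*.36,230+(u[1]-300)*.36),.066))
E
```

```text
trough top 160 centre [ 537.1 -288.5] size [36.5 62.6] ang 80.8
trough side 160 centre [ 563.9 -307.2] size [4.6 2.6] ang 46.9
trough top 180 centre [ 537.1 -288.7] size [35.  61.1] ang 80.5Traceback (most recent call last):
  File "<stdin>", line 12, in <module>
  File "<stdin>", line 6, in rect
ValueError: max() iterable argument is empty
```

```bash
python3 - <<'E'
from h import *
t=cv2.imread("pics/top0.png");s=cv2.imread("pics/side0.png");pt=r.camera_params("top");ps=r.camera_params("side")
def rect(im,p,box,z,lo,name=""):
    x,y,w,h=box; up=cv2.resize(im[y:y+h,x:x+w].min(2),None,fx=8,fy=8)
    c=max(cv2.findContours((up>lo).astype(np.uint8),0,cv2.CHAIN_APPROX_NONE)[0],key=cv2.contourArea)[:,0,:].astype(float)
    P=np.array([onz(p,q,z)[:2]*1000 for q in (c+.5)/8-.5+[x,y]],np.float32)
    q=cv2.minAreaRect(P); print(name,lo,"centre",np.round(q[0],1),"size",np.round(q[1],1),"ang",round(q[2],1))
for lo in(130,145): rect(s,ps,(378,326,50,32),.061,lo,name="trough side")
for lo in (160,185): rect(t,pt,(112,232,136,125),.058,lo,name="housing")
m=(t[230:310,268:345].max(2)<30).astype(np.uint8); c=max(cv2.findContours(m,0,1)[0],key=cv2.contourArea)[:,0]+[268,230]
q=cv2.minAreaRect(np.array([onz(pt,u,.004)[:2]*1000 for u in c.astype(float)],np.float32));print("mat",q)
def ball(im,b):
    x,y,w,h=b; m=(im[y:y+h,x:x+w].max(2)<45).astype(np.uint8); c=max(cv2.findContours(m,0,1)[0],key=cv2.contourArea); M=cv2.moments(c); return np.array([M["m10"]/M["m00"]+x,M["m01"]/M["m00"]+y])
a=ball(t,(115,308,22,22));b=ball(s,(188,166,18,18));print(a,b,two(pt,a,ps,b))
for u in [(227,402),(240,523)]: print("stop",u,onz(pt,(110+u[0]*.36,230+(u[1]-300)*.36),.122))
for u in [(183,390),(325,372),(345,545),(200,570)]: print("plat",onz(pt,(110+u[0]*.36,230+(u[1]-300)*.36),.066))
# wanted poses: trough grasp by ends
rel([.537,-.2887,.20],-9.5)
E
```

```text
trough side 130 centre [ 538.6 -288.8] size [37.3 64.2] ang 81.4
trough side 145 centre [ 538.4 -289.1] size [34.9 61.6] ang 81.7
housing 160 centre [482.1 251. ] size [203.9 225.4] ang 6.7
housing 185 centre [485.1 251.6] size [194.7 222.9] ang 6.8Traceback (most recent call last):
  File "<stdin>", line 10, in <module>
ValueError: max() iterable argument is empty
```

```bash
python3 - <<'E'
from h import *
t=cv2.imread("pics/top0.png");s=cv2.imread("pics/side0.png");pt=r.camera_params("top");ps=r.camera_params("side")
print(t[270,305],t[319,126],s[176,197])
def blob(im,b,th):
    x,y,w,h=b; m=(im[y:y+h,x:x+w].max(2)<th).astype(np.uint8); return max(cv2.findContours(m,0,1)[0],key=cv2.contourArea)[:,0]+[x,y]
q=cv2.minAreaRect(np.array([onz(pt,u,.004)[:2]*1000 for u in blob(t,(268,230,77,80),45).astype(float)],np.float32));print("mat",q)
f=lambda c:cv2.minEnclosingCircle(c.astype(np.float32))[0]
a=f(blob(t,(115,308,22,22),45));b=f(blob(s,(188,166,18,18),60));print(a,b,two(pt,a,ps,b))
for u in [(227,402),(240,523)]: print("stop",u,onz(pt,(110+u[0]*.36,230+(u[1]-300)*.36),.122))
for u in [(183,390),(325,372),(345,545),(200,570)]: print("plat",onz(pt,(110+u[0]*.36,230+(u[1]-300)*.36),.066))
rel([.537,-.2887,.20],-9.5)
E
```

```text
[50 49 47] [47 45 44] [16 15 14]Traceback (most recent call last):
  File "<stdin>", line 6, in <module>
  File "<stdin>", line 5, in blob
ValueError: max() iterable argument is empty
```

```bash
python3 - <<'E'
from h import *
t=cv2.imread("pics/top0.png");s=cv2.imread("pics/side0.png");pt=r.camera_params("top");ps=r.camera_params("side")
def blob(im,b,th):
    x,y,w,h=b; m=(im[y:y+h,x:x+w].max(2)<th).astype(np.uint8); return max(cv2.findContours(m,0,1)[0],key=cv2.contourArea)[:,0]+[x,y]
q=cv2.minAreaRect(np.array([onz(pt,u,.004)[:2]*1000 for u in blob(t,(268,230,77,80),64).astype(float)],np.float32));print("mat",q)
f=lambda c:cv2.minEnclosingCircle(c.astype(np.float32))[0]
a=f(blob(t,(115,308,22,22),62));b=f(blob(s,(188,166,18,18),60));print(a,b,two(pt,a,ps,b))
for u in [(227,402),(240,523)]: print("stop",u,onz(pt,(110+u[0]*.36,230+(u[1]-300)*.36),.122))
for u in [(183,390),(325,372),(345,545),(200,570)]: print("plat",onz(pt,(110+u[0]*.36,230+(u[1]-300)*.36),.066))
rel([.537,-.2887,.20],-9.5)
E
```

```text
mat ((538.0713500976562, -2.6426124572753906), (127.25831604003906, 108.02774810791016), 7.182654857635498)
(126.25, 317.8333435058594) (197.0, 175.0) (array([0.43876892, 0.31608633, 0.14978021]), np.float64(0.00022126548014507087))
stop (227, 402) [0.5327811  0.20876882 0.122     ]
stop (240, 523) [0.45116748 0.19751521 0.122     ]
plat [0.54923512 0.25708166 0.066     ]
plat [0.5605048  0.15425302 0.066     ]
plat [0.43644442 0.13781583 0.066     ]
plat [0.42070404 0.24028319 0.066     ]
tool xyz cm [-59.28 -81.67   0.84] twist 84.7315013784879 tool axes
 [[-0.967  0.255 -0.   ]
 [ 0.255  0.967 -0.002]
 [-0.    -0.002 -1.   ]]
```

Call:
move_arm(rows=[-4.5, -3, -2, 4, -9.5, -6.3, -4.3, 9, -15, -10, -4.3, 14, -20.5, -13.5, -4.3, 20, -26, -17, -4.3, 26, -31, -20.5, -4.3, 32, -36, -24, -4.3, 38, -41, -27, -4.3, 43, -45, -29.7, -4.3, 45, -45, -29.7, -4.3, 45], fingers=1, newtons=20)

```text
clock: 1.35
tcp_pos: [0.5342, 0.2455, 0.2507]
orientation: [1.576, 2.715, -0.002]
contact_force: [-0.4, 0.6, 0.1]
grip_width: 0.0854
gripper_force: 0.0
```

```bash
python3 - <<'E'
from h import *
print(r.get_obs()["joints"]);cv2.imwrite("pics/w1.png",r.grab_frame("wrist"))
rel([.537,-.2887,.20],-9.5)
E
```

```text
[-0.83831098  0.30487605  0.37878526  1.74098931 -0.12082447  1.11922792
  0.09628293]
tool xyz cm [-46.76 -26.44   5.11] twist 39.47912866852519 tool axes
 [[-0.5    0.866 -0.   ]
 [ 0.866  0.5   -0.001]
 [-0.001 -0.001 -1.   ]]
```

Call:
move_arm(rows=[-5, -3, 0, 4, -10.5, -6, 0, 8, -16, -9, 0, 12, -21.5, -12, 0, 16, -27, -15.3, 0, 20, -32.5, -18.5, 0, 25, -38, -21.5, 0, 30, -43, -24.3, 2, 35, -46.8, -26.4, 4, 39.5, -46.8, -26.4, 5, 39.5])

```text
clock: 2.65
tcp_pos: [0.5377, -0.2887, 0.1994]
orientation: [-2.397, -2.029, 0.004]
contact_force: [0.5, 0.3, -0.1]
grip_width: 0.0854
gripper_force: 0.0
```

Call:
move_arm(rows=[0, 0, 0, 0, 0, 0, 0, 0])

```text
clock: 2.9
tcp_pos: [0.5401, -0.2842, 0.2012]
orientation: [-2.39, -2.039, -0.002]
contact_force: [-0.6, 0.1, 0.2]
grip_width: 0.0857
gripper_force: 0.0
```

```bash
python3 - <<'E'
from h import *
p=r.camera_params("wrist");f=r.grab_frame("wrist");cv2.imwrite("pics/w2.png",f);np.save("w2.npy",p["world_from_camera"]);print(p["fx"],p["cx"],p["cy"],np.round(p["world_from_camera"],3))
print(proj(p,[.537,-.2887,.061]))
rel([.537,-.2887,.20],-9.5)
E
```

```text
348.98927358861977 321.77729792893257 243.27530042380033 [[ 0.988 -0.15  -0.046  0.553]
 [-0.157 -0.942 -0.297 -0.207]
 [ 0.001  0.301 -0.954  0.367]
 [ 0.     0.     0.     1.   ]]
[318.5925311  228.65055763]
tool xyz cm [-0.46 -0.24  0.15] twist 0.41788704968926993 tool axes
 [[ 0.158  0.987  0.001]
 [ 0.987 -0.158  0.001]
 [ 0.001  0.001 -1.   ]]
```

View pics/w2.png

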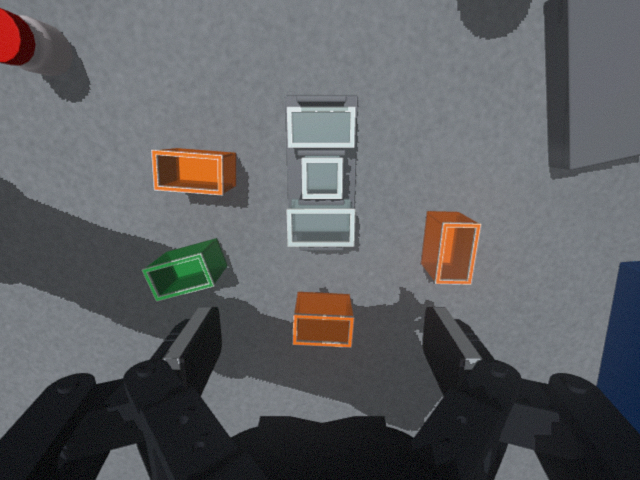

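Wrist view: the large trough rim is centred at about (321,228), the jar at (322,178) and the low trough at (321,127). There is room for the fingers at both x ends. Next I'll refine the trough's pose.

```bash
cat >> h.py <<'E'
def rim(im,p,box,z,lo,W=None):
    x,y,w,h=box; up=cv2.resize(im[y:y+h,x:x+w].min(2),None,fx=4,fy=4)
    c=max(cv2.findContours((up>lo).astype(np.uint8),0,cv2.CHAIN_APPROX_NONE)[0],key=cv2.contourArea)[:,0,:].astype(float)
    q=cv2.minAreaRect(np.array([onz(p,u,z)[:2]*1000 for u in (c+.5)/4-.5+[x,y]],np.float32))
    print(lo,"centre",np.round(q[0],1),"size",np.round(q[1],1),"ang",round(q[2],1))
E
python3 - <<'E'
from h import *
p=r.camera_params("wrist");p["world_from_camera"]=np.load("w2.npy");f=cv2.imread("pics/w2.png")
for lo in(150,170,190): rim(f,p,(278,202,86,50),.061,lo)
rel([.5375,-.2887,.20],-9.5)
E
```

```text
150 centre [ 538.7 -288. ] size [35.9 61.8] ang 80.9
170 centre [ 538.7 -287.8] size [35.2 61.2] ang 81.5
190 centre [ 538.7 -287.6] size [33.9 60.3] ang 81.2
tool xyz cm [-0.45 -0.19  0.15] twist 0.41788704968926993 tool axes
 [[ 0.158  0.987  0.001]
 [ 0.987 -0.158  0.001]
 [ 0.001  0.001 -1.   ]]
```

Call:
move_arm(rows=[-0.4, -0.1, 4, 0, -0.4, -0.1, 8, 0, -0.4, -0.1, 11, 0, -0.4, -0.1, 13, 0, -0.4, -0.1, 14.5, 0, -0.4, -0.1, 15.7, 0, -0.4, -0.1, 16.4, 0, -0.4, -0.1, 16.4, 0])

```text
clock: 3.95
tcp_pos: [0.5373, -0.2903, 0.0368]
orientation: [-2.394, -2.034, 0.0]
contact_force: [0.6, -0.1, 0.3]
grip_width: 0.0854
gripper_force: 0.0
```

```bash
python3 - <<'E'
from h import *
rel([.538,-.2883,.036],-9.0)
p=r.camera_params("wrist");f=r.grab_frame("wrist");cv2.imwrite("pics/w3.png",f)
print(proj(p,[.5384,-.2882,.061]))
for dx in(-.03,.03): print(proj(p,[.5384+dx,-.2882-dx*.16,.061]))
E
```

```text
tool xyz cm [0.21 0.03 0.08] twist -0.2758904884225899 tool axes
 [[ 0.161  0.987 -0.   ]
 [ 0.987 -0.161  0.   ]
 [ 0.    -0.    -1.   ]]
[322.45568896 308.16027836]
[255.32160723 308.34636276]
[389.60665856 307.97414715]
```

View pics/w3.png

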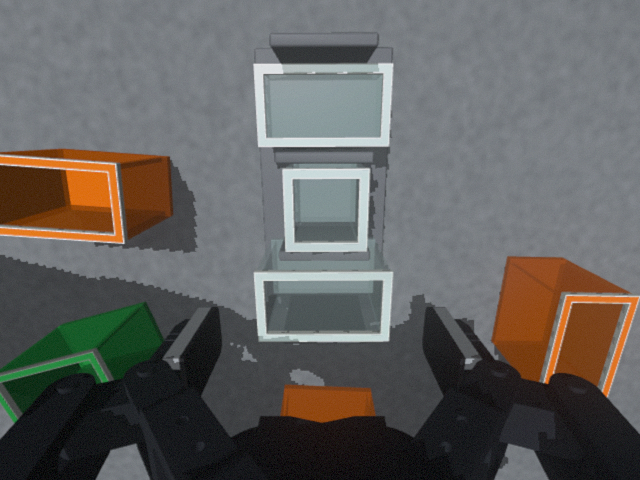

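The trough rim is centred at (324,307), where predicted, and the fingers straddle it evenly. Closing with 20 N.

Call:
move_arm(rows=[0.2, 0, 0, 0, 0.2, 0, 0, 0, 0.2, 0, 0, 0, 0.2, 0, 0, 0, 0.2, 0, 0, 0, 0.2, 0, 0, 0, 0.2, 0, 0, 0, 0.2, 0, 0, 0], fingers=0, newtons=20)

```text
clock: 5.0
tcp_pos: [0.5377, -0.2883, 0.0369]
orientation: [-2.394, -2.035, -0.0]
contact_force: [-0.3, 0.0, -0.0]
grip_width: -0.0002
gripper_force: 0.0
```

```bash
python3 - <<'E'
from h import *
a=r.grab_frame("wrist");b=r.grab_frame("side")
cv2.imwrite("pics/w4.png",np.hstack([cv2.resize(a,(400,300)),cv2.resize(b[280:460,290:530],(400,300))]));print(r.get_obs())
E
```

```text
{'clock': 5.1, 'joints': array([-0.0169424 ,  0.64628693,  0.56116004,  1.87339502, -0.4836611 ,
        0.76038744,  0.6500415 ]), 'qvel': array([ 5.45522996e-04, -9.30189886e-04, -3.54528205e-04, -5.69317709e-05,
        2.06357540e-03, -9.09255273e-05, -1.52283962e-03]), 'tau': array([ 2.11920640e-03, -5.48117924e+01,  1.10454378e+01, -1.91756219e+01,
        1.00290912e-02,  1.92844607e-03, -6.19656612e-05]), 'tcp_pos': array([ 0.53767654, -0.288286  ,  0.03686666]), 'orientation': array([-2.39364455e+00, -2.03463739e+00,  1.89414316e-05]), 'contact_force': array([-0.59303768, -0.14095869,  0.36555679]), 'moment': array([-0.0304226 ,  0.05487557,  0.02724621]), 'gripper_force': 0.0, 'grip_width': -0.00043705415050107984}
```

View pics/w4.png

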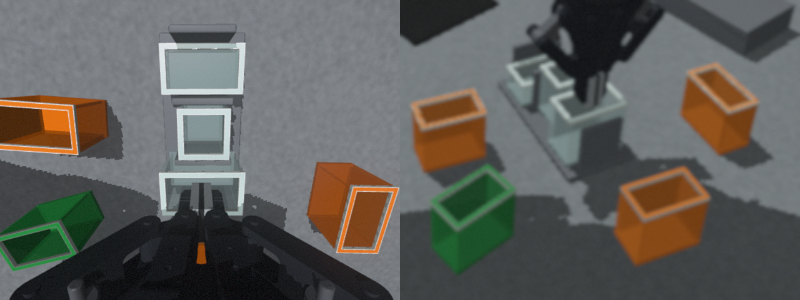

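```bash
python3 - <<'E'
from h import *
p=r.camera_params("wrist");s=r.get_obs();M=R.from_rotvec(s["orientation"]).as_matrix()
print(np.round(np.linalg.inv(p["world_from_camera"])@np.append(s["tcp_pos"],1),3), s["tcp_pos"])
for z in(.014,0,-.013,-.03,-.05): print(z,*[np.round(proj(p,s["tcp_pos"]+M@[0,y,z])) for y in(0,.0425,-.0425)])
a=cv2.imread("pics/w3.png")[250:440,120:520]; b=r.grab_frame("wrist")[250:440,120:520]
cv2.imwrite("pics/w5.png",cv2.resize(np.vstack([a,b]),(632,600)))
E
```

```text
[-0.     0.024  0.182  1.   ] [ 0.53767654 -0.288286    0.03686666]
0.014 [321. 279.] [397. 279.] [245. 279.]
0 [321. 290.] [403. 290.] [239. 290.]
-0.013 [321. 301.] [409. 301.] [233. 301.]
-0.03 [321. 319.] [418. 319.] [224. 319.]
-0.05 [321. 346.] [431. 346.] [210. 346.]
```

View pics/w5.png

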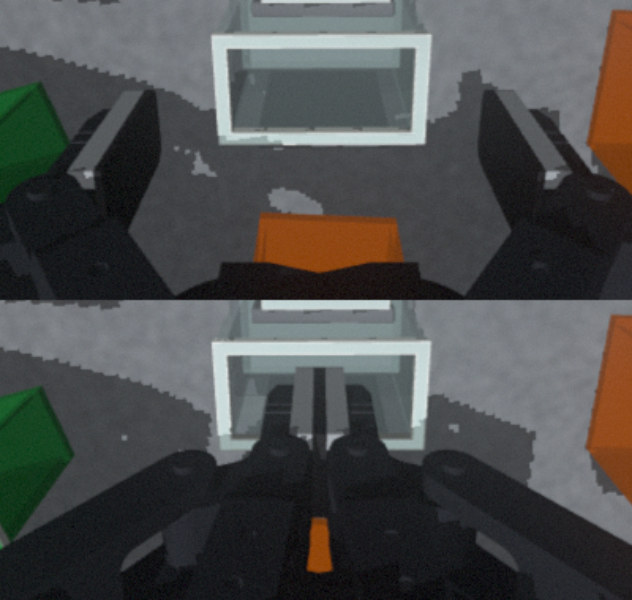

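The fingers closed to 0 over the rim without touching the trough. The wrist picture gives tips about 35 mm behind the TCP when open, not 14 mm ahead. I'll lift and check this against the side camera before trying again.

Call:
move_arm(rows=[0, 0, -2, 0, 0, 0, -5, 0, 0, 0, -8, 0, 0, 0, -8, 0, 0, 0, -8, 0])

```text
clock: 5.78
tcp_pos: [0.5377, -0.2881, 0.1172]
orientation: [2.393, 2.035, 0.001]
contact_force: [-0.1, 0.7, 0.5]
grip_width: -0.0003
gripper_force: 0.0
```

```bash
python3 - <<'E'
from h import *
s=r.get_obs();X=s["tcp_pos"];f=r.grab_frame("side");p=r.camera_params("side");t=r.grab_frame("top")
cv2.imwrite("pics/s6.png",f);cv2.imwrite("pics/t6.png",t)
print(X)
for z in(.014,0,-.022,-.04,-.06):
    u=proj(p,X-[0,0,z]);print(z,np.round(u))
c=int(round(proj(p,X)[0]))
for k in range(c-8,c+9,2): 
    col=f[:,k].max(1); i=np.where(col[250:350]<45)[0]; print(k,i.max()+250 if len(i) else None,end="; ")
E
```

```text
[ 0.53766601 -0.28806233  0.11724878]
0.014 [405. 318.]
0 [405. 310.]
-0.022 [407. 298.]
-0.04 [408. 287.]
-0.06 [409. 276.]
397 278; 399 291; 401 294; 403 296; 405 296; 407 280; 409 279; 411 278; 413 277;
```

```bash
python3 - <<'E'
import cv2
f=cv2.imread("pics/s6.png");cv2.imwrite("pics/s6c.png",cv2.resize(f[240:360,350:470],(600,600),interpolation=cv2.INTER_CUBIC))
E
```

```text
(no output)
```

View pics/s6c.png

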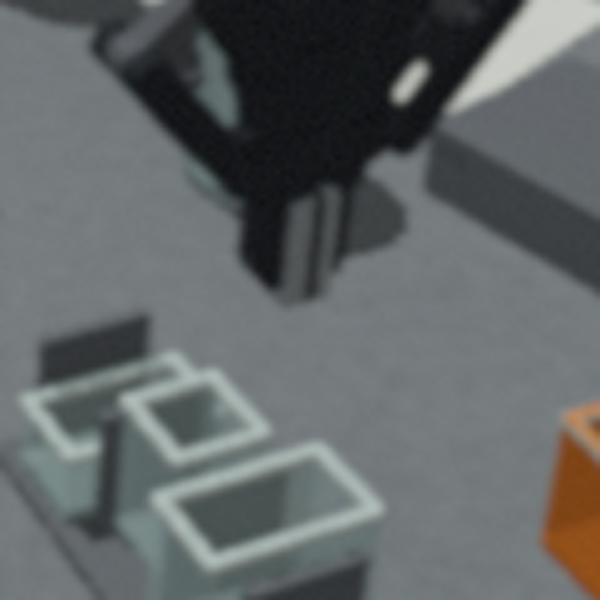

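Side view: the shut tips end at (410,300). That puts them about 24 mm behind the TCP, which agrees with the wrist view, and no glass has moved. I'll work with tip height = TCP + 0.024 shut, + 0.037 open. Opening, then going down to TCP z ≈ −0.01.

Call:
move_arm(rows=[0, 0, 0, 0, 0, 0, 0, 0, 0, 0, 0, 0, 0, 0, 0, 0, 0, 0, 0, 0, 0, 0, 0, 0], fingers=1)

```text
clock: 6.62
tcp_pos: [0.5377, -0.2883, 0.1169]
orientation: [-2.394, -2.035, -0.0]
contact_force: [0.2, 0.5, 0.3]
grip_width: 0.0854
gripper_force: 0.0
```

Call:
move_arm(rows=[0, 0, 3, 0, 0, 0, 5.5, 0, 0, 0, 7.5, 0, 0, 0, 9.5, 0, 0, 0, 11, 0, 0, 0, 12, 0, 0, 0, 12.7, 0, 0, 0, 12.7, 0, 0, 0, 12.7, 0])

```text
clock: 7.75
tcp_pos: [0.538, -0.2885, -0.0096]
orientation: [2.393, 2.034, 0.001]
contact_force: [-0.3, -0.4, 0.2]
grip_width: 0.085
gripper_force: 0.0
```

Call:
move_arm(rows=[0, 0, 0, 0, 0, 0, 0, 0, 0, 0, 0, 0, 0, 0, 0, 0, 0, 0, 0, 0, 0, 0, 0, 0, 0, 0, 0, 0], fingers=0, newtons=20)

```text
clock: 8.62
tcp_pos: [0.5381, -0.2885, -0.0097]
orientation: [2.393, 2.034, 0.001]
contact_force: [-1.4, 0.1, 4.1]
grip_width: 0.0598
gripper_force: 22.7
```

Call:
move_arm(rows=[0, 0, -0.3, 0, 0, 0, -0.8, 0, 0, 0, -1.6, 0, 0, 0, -2.6, 0, 0, 0, -3.8, 0, 0, 0, -5.2, 0, 0, 0, -6.6, 0, 0, 0, -7.8, 0, 0, 0, -8.5, 0, 0, 0, -8.5, 0])

```text
clock: 9.88
tcp_pos: [0.538, -0.2884, 0.0754]
orientation: [2.393, 2.034, 0.001]
contact_force: [0.5, -0.3, -1.7]
grip_width: 0.0596
gripper_force: 22.2
```

```bash
python3 - <<'E'
from h import *
s=r.get_obs();print(s["contact_force"],s["grip_width"],s["joints"])
p=r.camera_params("wrist");f=r.grab_frame("wrist")
for lo in(150,180): rim(f,p,(150,180,340,200),.061+s["tcp_pos"][2]+.0097,lo)
rel([.538,-.003,.09],7.2)
E
```

```text
[ 0.52300709 -0.28976248 -1.67819995] 0.05959596507485323 [-0.04764643  0.59542981  0.60261293  1.85666817 -0.44710123  0.82666021
  0.62209973]
150 centre [ 541.  -274.7] size [10.1 62.3] ang 79.4
180 centre [ 540.4 -275.2] size [ 9.6 60.9] ang 80.7
tool xyz cm [28.15 -4.56 -1.51] twist -16.46644848393555 tool axes
 [[ 0.161  0.987 -0.   ]
 [ 0.987 -0.161  0.   ]
 [ 0.    -0.    -1.   ]]
```

Grasp held: width 59.6 mm, about 1.7 N of load. Carrying it to the mat.

Call:
move_arm(rows=[1, -0.2, 0, -1, 3.5, -0.6, 0, -2, 7, -1.2, 0, -4, 11, -1.8, 0, -6, 15, -2.4, 0, -9, 19, -3.1, 0, -11, 22.5, -3.7, 0, -13, 25.5, -4.2, 0, -15, 27.5, -4.5, 0, -16, 28.1, -4.6, 0, -16.5])

```text
clock: 11.18
tcp_pos: [0.5374, -0.0022, 0.0747]
orientation: [-2.074, -2.359, 0.0]
contact_force: [-0.3, -0.5, -0.9]
grip_width: 0.0603
gripper_force: 22.1
```

Call:
move_arm(rows=[0, 0, 0, 0, 0, 0, 0, 0])

```text
clock: 11.42
tcp_pos: [0.5375, -0.0051, 0.0749]
orientation: [2.079, 2.354, -0.001]
contact_force: [-0.6, -1.3, -1.4]
grip_width: 0.0597
gripper_force: 22.1
```

```bash
python3 - <<'E'
from h import *
s=r.get_obs();print(s["tcp_pos"],s["contact_force"],s["grip_width"])
p=r.camera_params("top");f=r.grab_frame("top");cv2.imwrite("pics/t7.png",f);q=r.camera_params("wrist")
rel([.538,-.003,-.0117],7.2)
# shaker seen from wrist
cv2.imwrite("pics/w7.png",r.grab_frame("wrist"))
E
```

```text
[ 0.53749446 -0.00508085  0.07493158] [-0.62206813 -1.27540432 -1.44945626] 0.059734698147291605
tool xyz cm [0.2  0.07 8.67] twist -0.10122350312727235 tool axes
 [[-0.124  0.992  0.   ]
 [ 0.992  0.124 -0.001]
 [-0.001  0.    -1.   ]]
```

Call:
move_arm(rows=[0, 0, 1, 0, 0, 0, 2.5, 0, 0, 0, 4, 0, 0, 0, 5.5, 0, 0, 0, 6.7, 0, 0, 0, 7.5, 0, 0, 0, 8, 0, 0, 0, 8.3, 0, 0, 0, 8.4, 0, 0, 0, 8.4, 0])

```text
clock: 12.78
tcp_pos: [0.5378, -0.0035, -0.0089]
orientation: [2.077, 2.357, 0.001]
contact_force: [0.4, 0.3, -1.5]
grip_width: 0.06
gripper_force: 22.1
```

Call:
move_arm(rows=[0, 0, 0.05, 0, 0, 0, 0.1, 0, 0, 0, 0.15, 0, 0, 0, 0.2, 0, 0, 0, 0.25, 0, 0, 0, 0.25, 0])

```text
clock: 13.52
tcp_pos: [0.5376, -0.0036, -0.0116]
orientation: [-2.077, -2.357, -0.0]
contact_force: [0.1, -0.3, -1.4]
grip_width: 0.0599
gripper_force: 22.1
```

Call:
move_arm(rows=[0, 0, 0.03, 0, 0, 0, 0.06, 0, 0, 0, 0.06, 0])

```text
clock: 13.9
tcp_pos: [0.5376, -0.0036, -0.0116]
orientation: [-2.077, -2.357, -0.001]
contact_force: [-2.6, 0.0, 6.8]
grip_width: 0.0601
gripper_force: 23.1
```

Touchdown at about 7 N. Opening.

Call:
move_arm(rows=[0, 0, 0, 0, 0, 0, 0, 0, 0, 0, 0, 0, 0, 0, 0, 0, 0, 0, 0, 0], fingers=1)

```text
clock: 14.52
tcp_pos: [0.5376, -0.0036, -0.0122]
orientation: [2.077, 2.357, -0.0]
contact_force: [0.3, 0.0, -0.6]
grip_width: 0.0853
gripper_force: 0.0
```

Call:
move_arm(rows=[0, 0, -1, 0, 0, 0, -3, 0, 0, 0, -6, 0, 0, 0, -9, 0, 0, 0, -13, 0, 0, 0, -17, 0, 0, 0, -19, 0, 0, 0, -19, 0, 0, 0, -19, 0])

```text
clock: 15.65
tcp_pos: [0.5369, -0.0034, 0.1772]
orientation: [-2.076, -2.357, 0.001]
contact_force: [-0.4, -0.2, -0.4]
grip_width: 0.085
gripper_force: 0.0
```

```bash
python3 - <<'E'
from h import *
s=r.get_obs();print(s["tcp_pos"],s["joints"])
p=r.camera_params("wrist");f=r.grab_frame("wrist");cv2.imwrite("pics/w8.png",f)
c=proj(p,[.5376,-.0036,.059]);print(c)
x,y=int(c[0])-50,int(c[1])-35
for lo in(140,160,180): rim(f,p,(x,y,100,70),.059,lo)
c=proj(p,[.49,.2,.066]);print(c,proj(p,[.49,.2,.122]))
E
```

```text
[ 0.53689881 -0.00344737  0.17721083] [-0.62984037  0.32696673  0.64371396  1.95048041 -0.24096496  0.94127024
  0.25811752]
[321.95763932 229.7594404 ]
140 centre [538.   -2.8] size [61.4 36. ] ang 7.3
160 centre [538.   -2.9] size [60.9 35.4] ang 7.4
180 centre [537.9  -2.7] size [60.6 34.4] ang 7.5
[288.61982967 -78.7052246 ] [ 278.23963145 -144.50340732]
```

View pics/w8.png

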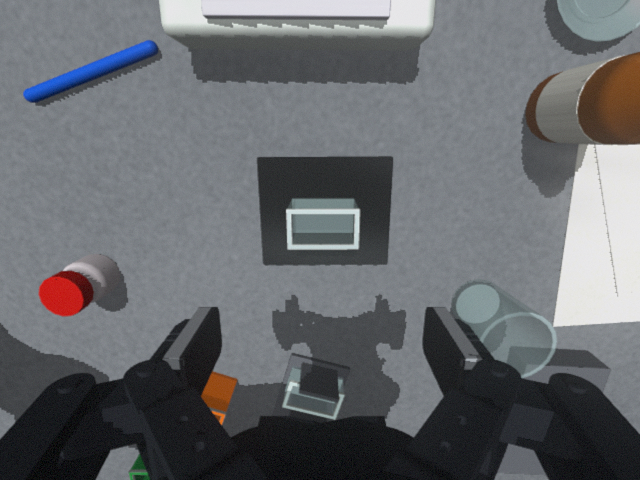

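The trough stands upright on the mat at (323,228), centre about (0.538, −0.003), yaw 7.4°. Turning 90° to take it by the long sides.

Call:
move_arm(rows=[0, 0, 0, 8, 0, 0, 0, 18, 0, 0, 0, 28, 0, 0, 0, 38, 0, 0, 0, 48, 0, 0, 0, 58, 0, 0, 0, 68, 0, 0, 0, 78, 0, 0.1, 0, 86, 0, 0.1, 0, 89.7])

```text
clock: 16.95
tcp_pos: [0.5379, -0.0035, 0.1767]
orientation: [3.134, 0.201, -0.003]
contact_force: [0.1, -0.6, -1.3]
grip_width: 0.0854
gripper_force: 0.0
```

Call:
move_arm(rows=[0, 0, 2, 0, 0, 0, 2, 0])

```text
clock: 17.2
tcp_pos: [0.5367, -0.0033, 0.1554]
orientation: [3.134, 0.208, -0.007]
contact_force: [0.6, 0.6, 0.3]
grip_width: 0.0854
gripper_force: 0.0
```

```bash
python3 - <<'E'
from h import *
s=r.get_obs();print(s["joints"])
p=r.camera_params("wrist");f=r.grab_frame("wrist");cv2.imwrite("pics/w9.png",f)
c=proj(p,[.538,-.0028,.059]);x,y=int(c[0])-45,int(c[1])-45
for lo in(150,180): rim(f,p,(x,y,90,90),.059,lo)
rel([.538,-.0028,-.004],-82.6)
E
```

```text
[-0.86831033  0.47762615  1.00285619  1.98137977 -0.49321377  0.95445068
 -1.05579779]
150 centre [538.3  -3.1] size [61.3 35.3] ang 7.2
180 centre [538.2  -3. ] size [60.8 34.8] ang 7.0
tool xyz cm [ 0.12 -0.08 16.03] twist 0.15568042692351014 tool axes
 [[ 0.991  0.131 -0.003]
 [ 0.131 -0.991 -0.001]
 [-0.003  0.    -1.   ]]
```

Call:
move_arm(rows=[0.1, 0, 3, 0, 0.1, 0, 6, 0, 0.1, 0, 9, 0, 0.1, 0, 11.5, 0, 0.1, 0, 13.5, 0, 0.1, 0, 15, 0, 0.1, 0, 15.7, 0, 0.1, 0, 16, 0, 0.1, 0, 16, 0])

```text
clock: 18.38
tcp_pos: [0.5399, -0.0033, -0.0019]
orientation: [-3.135, -0.206, -0.001]
contact_force: [0.4, 1.0, 0.6]
grip_width: 0.0858
gripper_force: 0.0
```

Call:
move_arm(rows=[0, 0, 0, 0, 0, 0, 0, 0, 0, 0, 0, 0, 0, 0, 0, 0, 0, 0, 0, 0, 0, 0, 0, 0, 0, 0, 0, 0], fingers=0, newtons=20)

```text
clock: 19.25
tcp_pos: [0.5398, -0.0032, -0.002]
orientation: [-3.135, -0.206, -0.001]
contact_force: [-1.6, 0.8, 5.0]
grip_width: 0.0337
gripper_force: 25.1
```

Gripped by the long sides (33.7 mm). Lifting and measuring the bay in the first top view.

Call:
move_arm(rows=[0, 0, -0.4, 0, 0, 0, -1.2, 0, 0, 0, -2.5, 0, 0, 0, -4.5, 0, 0, 0, -7, 0, 0, 0, -9.5, 0, 0, 0, -12, 0, 0, 0, -14.5, 0, 0, 0, -16, 0, 0, 0, -16.2, 0])

```text
clock: 20.5
tcp_pos: [0.5401, -0.0032, 0.1609]
orientation: [-3.134, -0.206, -0.003]
contact_force: [-0.6, -0.4, -2.0]
grip_width: 0.0339
gripper_force: 24.2
```

```bash
python3 - <<'E'
from h import *
t=cv2.imread("pics/top0.png").astype(int);p=r.camera_params("top")
print(t[290,215],t[250,150],t[262,190])
x,y,w,h=165,245,75,95
c=t[y:y+h,x:x+w]
d=c[:,:,2]-c[:,:,1]; print("r-g plat",d[45,45],"housing",t[258,160,2]-t[258,160,1])
for th in(2,4,6):
    m=cv2.morphologyEx(((d>=th)&(c.min(2)>110)).astype(np.uint8),cv2.MORPH_CLOSE,np.ones((3,3)))
    k=max(cv2.findContours(m,0,1)[0],key=cv2.contourArea)[:,0]+[x,y]
    q=cv2.minAreaRect(np.array([onz(p,u,.066)[:2]*1000 for u in k.astype(float)],np.float32));print(th,np.round(q[0],1),np.round(q[1],1),round(q[2],1))
s=r.get_obs();print(s["contact_force"],s["grip_width"]);rel([.4927,.2,.16],-83)
E
```

```text
[232 225 226] [167 174 166] [233 226 227]
r-g plat 1 housing 0
2 [539.4 222.3] [11.8 32.1] 6.1
4 [453.6 215.5] [ 4.9 20.2] 8.4Traceback (most recent call last):
  File "<stdin>", line 9, in <module>
ValueError: max() iterable argument is empty
```

Call:
move_arm(rows=[-0.1, -0.7, 0, 0, -0.3, -2.5, 0, 0, -0.6, -5.5, 0, 0, -0.9, -8.5, 0, 0, -1.2, -11.5, 0, 0, -1.5, -14.5, 0, 0, -1.8, -17.3, 0, 0, -2, -19.3, 0, 0, -2.1, -20.5, 0, 0, -2.1, -20.7, 0, 0])

```text
clock: 21.75
tcp_pos: [0.4914, 0.1994, 0.1595]
orientation: [3.134, 0.207, -0.0]
contact_force: [-0.5, 0.1, -1.7]
grip_width: 0.0338
gripper_force: 24.2
```

Call:
move_arm(rows=[0, 0, 0, 0, 0, 0, 0, 0])

```text
clock: 22.0
tcp_pos: [0.4919, 0.1981, 0.1599]
orientation: [3.135, 0.204, 0.0]
contact_force: [-0.2, -0.1, -1.1]
grip_width: 0.0337
gripper_force: 24.2
```

```bash
python3 - <<'E'
from h import *
t=cv2.imread("pics/top0.png").astype(int);p=r.camera_params("top")
x,y,w,h=165,245,75,95
c=t[y:y+h,x:x+w]; d=c[:,:,0]-c[:,:,1]
for th in(3,5):
    m=cv2.morphologyEx(((d>=th)&(c.min(2)>110)).astype(np.uint8),cv2.MORPH_OPEN,np.ones((2,2)))
    k=max(cv2.findContours(m,0,1)[0],key=cv2.contourArea)[:,0]+[x,y]
    q=cv2.minAreaRect(np.array([onz(p,u,.066)[:2]*1000 for u in k.astype(float)],np.float32));print(th,np.round(q[0],1),np.round(q[1],1),round(q[2],1))
print(r.get_obs()["joints"])
q=r.camera_params("wrist");f=r.grab_frame("wrist");g=r.grab_frame("side");ps=r.camera_params("side")
cv2.imwrite("pics/w10.png",f);cv2.imwrite("pics/s10.png",g);np.save("w10.npy",q["world_from_camera"])
for n,pp in(("w",q),("s",ps)): print(n,[np.round(proj(pp,X)).tolist() for X in([.491,.2,.066],[.5267,.2044,.122],[.4553,.1956,.122])])
rel([.4927,.2,.16],-83)
cv2.imwrite("pics/c10.png",np.hstack([f[40:440,120:520],cv2.resize(g[150:280,170:300],(400,400),interpolation=cv2.INTER_CUBIC)]))
E
```

```text
3 [490.2 199.4] [130.8 110.3] 6.7
5 [489.7 199.1] [128.7 109. ] 6.7
[-1.29351836  0.47170078  1.04576985  1.99619358 -0.50128857  0.95794415
 -1.43506943]
w [[320.0, 239.0], [320.0, 208.0], [319.0, 316.0]]
s [[242.0, 222.0], [254.0, 194.0], [225.0, 203.0]]
tool xyz cm [ 0.11 -0.14 -0.01] twist 0.4543537444029937 tool axes
 [[ 0.992  0.13   0.   ]
 [ 0.13  -0.992  0.   ]
 [ 0.    -0.    -1.   ]]
```

View pics/c10.png

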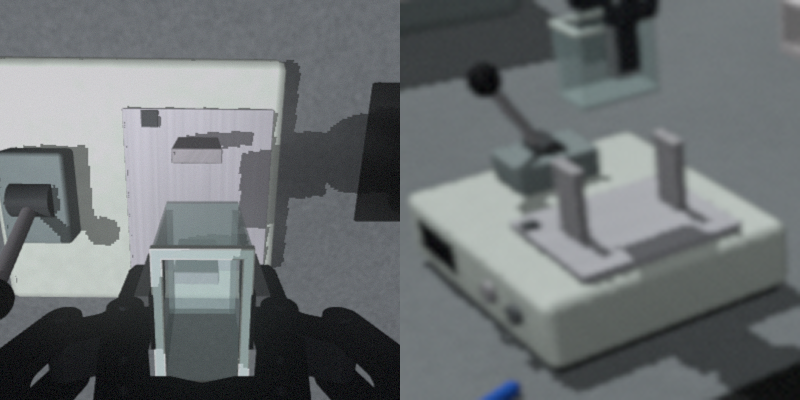

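Last picture: the trough is held upright above the platform. The +x stop's top face is at wrist (291–341, 190–202), and both stops in the side view are about 1.7 px right of predicted. I'll settle the bay position numerically from pixel profiles.

```bash
python3 - <<'E'
from h import *
q=r.camera_params("wrist");q["world_from_camera"]=np.load("w10.npy");f=cv2.cvtColor(cv2.imread("pics/w10.png"),7-1)
print("wr col316 rows170-212",f[170:212,316].tolist());print("row196 cols 284-350",f[196,284:350].tolist())
print("thru glass col318 rows 290-330",f[290:330,318].tolist());print("row 310 cols 295-345",f[310,295:345].tolist())
for u in[(316.5,190),(316.5,202)]: print(onz(q,u,.122))
p=r.camera_params("top");t=cv2.cvtColor(cv2.imread("pics/top0.png"),6)
print("top\n",t[262:276,182:210]);print(t[304:318,184:212])
c,s=np.cos(.117),np.sin(.117)
for sx in(-1,1):
  for a in(36,45):
    for b in(-15,15): X=[.490+(c*a*sx-s*b)/1e3,.1993+(s*a*sx+c*b)/1e3]; print(sx,a,b,"top z.122",np.round(proj(p,X+[.122]),1),"z.066",np.round(proj(p,X+[.066]),1),"wrist",np.round(proj(q,X+[.122]),1))
E
```

```text
wr col316 rows170-212 [189, 187, 170, 112, 108, 106, 106, 81, 72, 75, 79, 76, 73, 71, 77, 77, 78, 73, 98, 138, 164, 165, 164, 164, 162, 160, 162, 158, 159, 161, 160, 157, 152, 156, 183, 186, 183, 183, 185, 183, 184, 180]
row196 cols 284-350 [188, 186, 184, 188, 188, 191, 189, 160, 157, 165, 170, 171, 168, 167, 171, 167, 169, 166, 165, 163, 163, 162, 162, 162, 158, 161, 162, 161, 160, 165, 165, 163, 162, 161, 160, 157, 162, 162, 160, 160, 164, 162, 163, 162, 158, 158, 159, 160, 160, 161, 159, 158, 159, 155, 153, 158, 150, 127, 162, 178, 178, 178, 183, 184, 185, 181]
thru glass col318 rows 290-330 [184, 188, 189, 190, 188, 182, 191, 188, 194, 190, 142, 127, 122, 126, 128, 124, 126, 125, 126, 125, 129, 127, 144, 158, 167, 163, 167, 168, 166, 169, 167, 168, 169, 171, 181, 187, 188, 187, 186, 188]
row 310 cols 295-345 [126, 125, 125, 125, 127, 125, 124, 126, 124, 127, 127, 129, 127, 126, 124, 123, 127, 128, 124, 123, 124, 124, 123, 129, 127, 126, 127, 126, 125, 123, 126, 126, 127, 129, 126, 123, 125, 123, 126, 127, 125, 124, 123, 147, 171, 177, 178, 174, 175, 174]
[0.53696327 0.20762713 0
[... 3212 characters left out ...]
[232 232 231 230 232 232 229 230 227 225 227 229 230 231 231 230 231 230
  228 227 225 228 227 227 227 225 225 228]]
-1 36 -15 top z.122 [205.8 307.5] z.066 [212.9 308.5] wrist [342.5 317.6]
-1 36 15 top z.122 [189.7 309.7] z.066 [197.8 310.6] wrist [296.8 317.1]
-1 45 -15 top z.122 [206.2 312.3] z.066 [213.4 313.1] wrist [342.1 329.6]
-1 45 15 top z.122 [190.1 314.5] z.066 [198.2 315.2] wrist [296.9 329.1]
1 36 -15 top z.122 [202.3 269.3] z.066 [209.6 272.6] wrist [346.3 209.9]
1 36 15 top z.122 [186.5 271.4] z.066 [194.7 274.6] wrist [295.8 209.3]
1 45 -15 top z.122 [201.9 264.6] z.066 [209.2 268.1] wrist [346.8 194.8]
1 45 15 top z.122 [186.1 266.7] z.066 [194.3 270.1] wrist [295.6 194.2]
```

Both stops give the bay at about (0.493, 0.2024), with yaw 6.7°. Correcting by 3.5 mm and −3.9 mm, then going down.

Call:
move_arm(rows=[0.2, -0.2, 0, 0.5, 0.35, -0.4, 0.5, 0.5, 0.35, -0.4, 1.5, 0.5, 0.35, -0.4, 1.5, 0.5])

```text
clock: 22.6
tcp_pos: [0.4938, 0.2033, 0.1437]
orientation: [3.135, 0.193, -0.003]
contact_force: [-1.0, -1.4, -1.2]
grip_width: 0.0342
gripper_force: 24.1
```

```bash
python3 - <<'E'
from h import *
q=r.camera_params("wrist");f=cv2.cvtColor(r.grab_frame("wrist"),6)
rel([.4949,.2024,.065],-83.3)
p=r.camera_params("side");g=r.grab_frame("side");cv2.imwrite("pics/s11.png",g)
for X in([.4649,.199,.15],[.525,.206,.15]): print(proj(p,X))
E
```

```text
tool xyz cm [0.08 0.09 7.92] twist 0.31791011780639167 tool axes
 [[ 0.993  0.122 -0.001]
 [ 0.122 -0.993 -0.001]
 [-0.001  0.001 -1.   ]]
[227.44738934 189.37716424]
[252.14057325 182.6072721 ]
```

Call:
move_arm(rows=[0.1, 0.05, 0.7, 0, 0.1, 0.05, 1.5, 0, 0.1, 0.05, 2.2, 0, 0.1, 0.05, 2.8, 0, 0.1, 0.05, 3.3, 0, 0.1, 0.05, 3.8, 0, 0.1, 0.05, 4.3, 0, 0.1, 0.05, 4.3, 0])

```text
clock: 23.7
tcp_pos: [0.4954, 0.2031, 0.1015]
orientation: [3.135, 0.192, -0.001]
contact_force: [0.0, -0.4, -1.5]
grip_width: 0.0335
gripper_force: 24.2
```

```bash
python3 - <<'E'
from h import *
s=r.get_obs();q=r.camera_params("wrist");im=r.grab_frame("wrist");f=cv2.cvtColor(im,6);cv2.imwrite("pics/w12.png",im)
print(s["contact_force"]);rel([.4949,.2024,.065],-83.3)
B=s["tcp_pos"][2]+.006
print("bottom",B)
# stop edges now & the trough rim's +x edge at z=B+.055
for X in ([.4933+.0357,.2024+.0042,.122],[.4933+.0298,.2024+.0035,B+.055],[.4933+.0298,.2024+.0035,B],[.4933-.0298,.2024-.0035,B+.055]): print(np.round(proj(q,X),1))
u=proj(q,[.4933+.0298,.2024+.0035,B+.055]).astype(int); c=u[0]; print(c,u[1]-60,f[u[1]-60:u[1]+25,c].tolist())
E
```

```text
[ 0.01816855 -0.42254428 -1.53424899]
tool xyz cm [-0.08  0.07  3.67] twist 0.32482313681300923 tool axes
 [[ 0.992  0.122 -0.   ]
 [ 0.122 -0.992 -0.   ]
 [-0.     0.    -1.   ]]
bottom 0.10745292954925663
[324.5 238.9]
[325.3 291.8]
[324.2 242. ]
[323.9 435. ]
325 231 [143, 142, 145, 143, 147, 143, 130, 115, 125, 124, 108, 98, 100, 118, 115, 113, 114, 111, 114, 123, 126, 124, 122, 124, 123, 121, 122, 123, 122, 123, 120, 122, 121, 123, 119, 117, 112, 114, 117, 111, 113, 113, 107, 113, 111, 112, 118, 123, 122, 119, 124, 122, 120, 116, 97, 81, 78, 107, 160, 170, 177, 175, 174, 176, 175, 179, 179, 180, 181, 146, 135, 148, 165, 166, 168, 167, 163, 165, 164, 163, 163, 163, 164, 166, 156]
```

It is between the stops with no contact. Continuing down.

Call:
move_arm(rows=[-0.05, 0.05, 0.7, 0.3, -0.1, 0.05, 1.5, 0.3, -0.1, 0.05, 2.2, 0.3, -0.1, 0.05, 2.8, 0.3, -0.1, 0.05, 3.2, 0.3, -0.1, 0.05, 3.5, 0.3, -0.1, 0.05, 3.7, 0.3, -0.1, 0.05, 3.7, 0.3])

```text
clock: 24.75
tcp_pos: [0.4947, 0.2026, 0.0648]
orientation: [-3.136, -0.184, 0.0]
contact_force: [0.7, 0.1, -1.4]
grip_width: 0.0338
gripper_force: 24.2
```

Call:
move_arm(rows=[0, 0, 0.05, 0, 0, 0, 0.1, 0, 0, 0, 0.15, 0, 0, 0, 0.2, 0, 0, 0, 0.25, 0, 0, 0, 0.25, 0])

```text
clock: 25.5
tcp_pos: [0.4947, 0.2026, 0.0623]
orientation: [-3.136, -0.184, 0.0]
contact_force: [-0.2, -0.2, -1.0]
grip_width: 0.0334
gripper_force: 24.2
```

Call:
move_arm(rows=[0, 0, 0.04, 0, 0, 0, 0.08, 0, 0, 0, 0.12, 0, 0, 0, 0.16, 0, 0, 0, 0.16, 0])

```text
clock: 26.12
tcp_pos: [0.4947, 0.2026, 0.0607]
orientation: [3.136, 0.184, -0.0]
contact_force: [-0.1, -0.3, -1.7]
grip_width: 0.0338
gripper_force: 24.2
```

Call:
move_arm(rows=[0, 0, 0.03, 0, 0, 0, 0.06, 0, 0, 0, 0.06, 0])

```text
clock: 26.5
tcp_pos: [0.4947, 0.2026, 0.0601]
orientation: [-3.136, -0.184, -0.0]
contact_force: [-0.5, -0.8, -1.6]
grip_width: 0.0338
gripper_force: 24.2
```

Call:
move_arm(rows=[0, 0, 0.03, 0, 0, 0, 0.06, 0, 0, 0, 0.06, 0])

```text
clock: 26.88
tcp_pos: [0.4947, 0.2026, 0.06]
orientation: [-3.135, -0.184, 0.0]
contact_force: [-2.6, -0.6, 6.8]
grip_width: 0.0336
gripper_force: 25.2
```

Touchdown at the expected height. Releasing, backing off upward.

Call:
move_arm(rows=[0, 0, 0, 0, 0, 0, 0, 0, 0, 0, 0, 0, 0, 0, 0, 0, 0, 0, 0, 0], fingers=1)

```text
clock: 27.5
tcp_pos: [0.4947, 0.2026, 0.0595]
orientation: [3.136, 0.184, 0.0]
contact_force: [-0.7, 0.4, 0.1]
grip_width: 0.0853
gripper_force: 0.0
```

Call:
move_arm(rows=[0, 0, -1, 0, 0, 0, -3, 0, 0, 0, -6, 0, 0, 0, -9, 0, 0, 0, -12, 0, 0, 0, -14.5, 0, 0, 0, -15.5, 0, 0, 0, -15.5, 0, 0, 0, -15.5, 0])

```text
clock: 28.62
tcp_pos: [0.494, 0.2025, 0.2138]
orientation: [3.136, 0.184, -0.002]
contact_force: [-0.0, -0.6, -0.0]
grip_width: 0.0854
gripper_force: 0.0
```

```bash
python3 - <<'E'
from h import *
s=r.get_obs();print(s["tcp_pos"],s["joints"])
p=r.camera_params("wrist");f=r.grab_frame("wrist");cv2.imwrite("pics/w13.png",f)
c=proj(p,[.4933,.2024,.121]);x,y=int(c[0])-40,int(c[1])-45;print(c)
g=cv2.cvtColor(f,6);print(g[y:y+100,int(c[0])].tolist())
print([np.round(proj(p,[.4933+d,.2024+d*.118,.121]),1).tolist() for d in(-.045,-.036,-.03,.03,.036,.045)],y)
def blob(im,b,th):
    x,y,w,h=b; m=(im[y:y+h,x:x+w].max(2)<th).astype(np.uint8); return max(cv2.findContours(m,0,1)[0],key=cv2.contourArea)[:,0]+[x,y]
e=lambda c:cv2.minEnclosingCircle(c.astype(np.float32))
pt,ps=r.camera_params("top"),r.camera_params("side");t,sd=r.grab_frame("top"),r.grab_frame("side")
b=e(blob(sd,(188,166,18,18),60))[0];print("side ball",b)
B=np.array([.4388,.3161,.1498]);u=proj(p,B);print("ball in wrist",u)
rel([.49,.2,.2],-83)
E
```

```text
[0.49403937 0.2025175  0.21378346] [-1.36485522  0.41444521  1.1232769   1.93287987 -0.42816558  1.06315932
 -1.51146073]
[322.40970312 239.02675423]
[122, 118, 117, 121, 116, 112, 132, 196, 194, 191, 193, 188, 159, 149, 149, 149, 148, 148, 148, 147, 148, 147, 146, 148, 146, 149, 146, 149, 144, 146, 147, 147, 148, 145, 147, 145, 145, 145, 146, 150, 147, 142, 145, 145, 146, 147, 146, 149, 145, 146, 147, 146, 146, 151, 146, 148, 146, 134, 124, 127, 131, 124, 112, 103, 100, 94, 90, 98, 95, 91, 92, 92, 90, 94, 89, 93, 101, 143, 190, 190, 188, 178, 106, 82, 80, 81, 80, 86, 107, 145, 160, 158, 157, 156, 154, 154, 153, 159, 175, 197]
[[322.4, 292.3], [322.4, 282.1], [322.4, 275.1], [322.4, 200.4], [322.5, 192.3], [322.5, 180.1]] 194
side ball (196.6999969482422, 175.5)
ball in wrist [159.24339221 303.86059816]
tool xyz cm [-0.45  0.18  1.38] twist -0.2800831255132721 tool axes
 [[ 0.993  0.117 -0.001]
 [ 0.117 -0.993 -0.001]
 [-0.001  0.001 -1.   ]]
```

The rim lies exactly where predicted (rows 200 and 275), so the trough stands flat and centred between the stops. Next is the lever, at about 0.17 rad. I'll turn the tool 90° and hover over the ball.

Call:
move_arm(rows=[-0.3, -0.8, 0, -7, -0.8, -2.2, 0, -16, -1.3, -3.7, 0, -26, -1.8, -5.2, 0, -36, -2.3, -6.7, 0, -46, -2.8, -8.2, 0, -56, -3.3, -9.5, 0, -66, -3.7, -10.8, 0, -76, -4, -11.6, 0, -85, -4.15, -11.9, 0, -90])

```text
clock: 30.02
tcp_pos: [0.439, 0.3162, 0.2139]
orientation: [-2.082, -2.352, 0.002]
contact_force: [0.1, 0.1, -0.2]
grip_width: 0.0852
gripper_force: 0.0
```

Call:
move_arm(rows=[0, 0, 0, 0, 0, 0, 0, 0])

```text
clock: 30.28
tcp_pos: [0.4396, 0.3154, 0.2142]
orientation: [2.09, 2.345, -0.001]
contact_force: [0.8, -0.0, -0.2]
grip_width: 0.0853
gripper_force: 0.0
```

```bash
python3 - <<'E'
from h import *
s=r.get_obs();print(s["tcp_pos"],s["joints"])
p=r.camera_params("wrist");f=r.grab_frame("wrist");cv2.imwrite("pics/w14.png",f)
B=np.array([.4388,.3161,.1498]);u=proj(p,B);print("ball pred",u)
x,y=int(u[0])-50,int(u[1])-50
m=(f[y:y+100,x:x+100].max(2)<45).astype(np.uint8)
for c in cv2.findContours(m,0,1)[0]:
    if cv2.contourArea(c)>200: print(np.array(cv2.minEnclosingCircle(c)[0])+[x,y],cv2.minEnclosingCircle(c)[1],cv2.boundingRect(c),cv2.contourArea(c))
print("px radius pred",np.linalg.norm(proj(p,B+[.013,0,0])-u))
rel([.4388,.3161,.116],6.7)
E
```

```text
[0.43960418 0.3154499  0.21421232] [-1.31467714  0.29519307  0.70953674  1.90487076 -0.22370135  1.02184558
 -0.39355558]
ball pred [319.8910109  248.85296923]
px radius pred 18.639462710920238
tool xyz cm [ 0.07 -0.08  9.83] twist -0.08657219827091467 tool axes
 [[-0.115  0.993 -0.   ]
 [ 0.993  0.115 -0.   ]
 [-0.    -0.    -1.   ]]
```

```bash
python3 - <<'E'
from h import *
p=r.camera_params("wrist");f=cv2.imread("pics/w14.png");g=f.max(2)
print(g[249,285:356:3],g[215:290:3,320])
x,y=270,200
for th in(60,75):
  m=(g[y:y+100,x:x+100]<th).astype(np.uint8)
  for c in cv2.findContours(m,0,1)[0]:
    if cv2.contourArea(c)>200: q=cv2.minEnclosingCircle(c);print(th,np.array(q[0])+[x,y],q[1],onz(p,np.array(q[0])+[x,y],.1498))
E
```

```text
[184 185 183 185 185 183  79  81  83  82  84  81  82  80  81  77  77  76
  90  94 106 110 110 107] [188 185 184 188 184  68  69  70  74  79  80  84  81  82  81  80  77  92
 139 183 182 184 152 142 167]
```

The ball is at (320,248), as predicted. Going down around it.

Call:
move_arm(rows=[0, -0.1, 1.5, 0, 0, -0.1, 3.5, 0, 0, -0.1, 5.5, 0, 0, -0.1, 7.3, 0, 0, -0.1, 8.7, 0, 0, -0.1, 9.5, 0, 0, -0.1, 9.8, 0, 0, -0.1, 9.8, 0])

```text
clock: 31.32
tcp_pos: [0.4388, 0.3159, 0.1167]
orientation: [2.087, 2.348, 0.001]
contact_force: [-0.2, -0.0, -0.2]
grip_width: 0.0855
gripper_force: 0.0
```

Call:
move_arm(rows=[0, 0, 0, 0, 0, 0, 0, 0, 0, 0, 0, 0, 0, 0, 0, 0, 0, 0, 0, 0, 0, 0, 0, 0, 0, 0, 0, 0, 0, 0, 0, 0], fingers=0, newtons=20)

```text
clock: 32.33
tcp_pos: [0.4385, 0.3159, 0.1167]
orientation: [-2.087, -2.348, -0.0]
contact_force: [-2.1, -0.9, 5.4]
grip_width: 0.0242
gripper_force: 19.6
```

```bash
python3 - <<'E'
from h import *
s=r.get_obs();print(s["contact_force"],s["grip_width"]);rel([.4793,.3216,s["tcp_pos"][2]+.010],6.7)
E
```

```text
[-2.06440113 -0.94430969  5.35194332] 0.02424680812340867
tool xyz cm [ 0.09  4.12 -1.  ] twist 0.03165047473943616 tool axes
 [[-0.117  0.993 -0.   ]
 [ 0.993  0.117  0.   ]
 [ 0.    -0.    -1.   ]]
```

Call:
move_arm(rows=[0, 0.25, -0.14, 0, 0, 0.5, -0.27, 0, 0, 1.1, -0.53, 0, 0, 1.7, -0.75, 0, 0.05, 2.3, -0.92, 0, 0.05, 3, -1.03, 0, 0.05, 3.5, -1.1, 0, 0.05, 3.9, -1.1, 0, 0.05, 4.1, -1.1, 0, 0.05, 4.1, -1.1, 0])

```text
clock: 33.58
tcp_pos: [0.4789, 0.321, 0.1274]
orientation: [-2.087, -2.348, 0.001]
contact_force: [-4.8, -0.4, 4.3]
grip_width: 0.0243
gripper_force: 20.5
```

```bash
cat >> h.py <<'E'
def lever():
    s=r.grab_frame("side");ps=r.camera_params("side")
    u=proj(ps,[.4793,.3216,.160]);x,y=int(u[0])-14,int(u[1])-14
    m=(s[y:y+28,x:x+28].max(2)<60).astype(np.uint8); c=max(cv2.findContours(m,0,1)[0],key=cv2.contourArea)
    q=cv2.minEnclosingCircle(c);print("ball seen",np.array(q[0])+[x,y],q[1],"upright pred",u)
E
python3 - <<'E'
from h import *
s=r.get_obs();print(s["contact_force"],s["grip_width"],s["tcp_pos"]);lever();rel([.4793,.3216,.1277],6.7)
E
```

```text
[-4.80539682 -0.39731569  4.3243104 ] 0.024266428279212233 [0.47889855 0.32104864 0.12740256]
ball seen [216.5 161.5] 11.510964393615723 upright pred [212.72169085 166.72938558]
tool xyz cm [ 0.05  0.05 -0.03] twist 0.030856369825770003 tool axes
 [[-0.117  0.993 -0.001]
 [ 0.993  0.117 -0.   ]
 [-0.    -0.001 -1.   ]]
```

Releasing the lever and backing off upward.

Call:
move_arm(rows=[0, 0.05, 0, 0, 0, 0.05, 0, 0, 0, 0.05, 0, 0, 0, 0.05, 0, 0, 0, 0.05, 0, 0, 0, 0.05, 0, 0], fingers=1)

```text
clock: 34.38
tcp_pos: [0.4797, 0.3212, 0.1275]
orientation: [2.087, 2.348, 0.0]
contact_force: [-0.1, -0.2, 0.5]
grip_width: 0.0856
gripper_force: 0.0
```

Call:
move_arm(rows=[0, 0, -1, 0, 0, 0, -3, 0, 0, 0, -6, 0, 0, 0, -9, 0, 0, 0, -11, 0, 0, 0, -12, 0, 0, 0, -12, 0, 0, 0, -12, 0])

```text
clock: 35.38
tcp_pos: [0.4792, 0.3209, 0.2467]
orientation: [-2.087, -2.348, 0.002]
contact_force: [0.2, -0.7, 0.9]
grip_width: 0.0854
gripper_force: 0.0
```

```bash
python3 - <<'E'
from h import *
s=r.get_obs();print(s["tcp_pos"])
lever()
p=r.camera_params("wrist");f=r.grab_frame("wrist");cv2.imwrite("pics/w15.png",f);g=f.max(2)
u=proj(p,[.4793,.3216,.160]);print("wrist pred",u,np.linalg.norm(proj(p,[.4923,.3216,.16])-u))
x,y=int(u[0])-35,int(u[1])-35
print(g[int(u[1]),x:x+70:2],g[y:y+70:2,int(u[0])])
E
```

```text
[0.47916655 0.32092462 0.24669543]
ball seen [212.57692337 166.5       ] 6.596001148223877 upright pred [212.72169085 166.72938558]
wrist pred [321.4275653  239.52460982] 17.15054841189257
[188 140 115 117 118 114 116 116 114 108  77  76  73  75  76  77  77  79
  83  77  78  74  75  76  72  72  80 109 115 112 114 112 112 113 109] [ 75  79  74  78  79  90  96  94  96  90  63  64  60  69  72  73  77  82
  84  78  78  82  82  82  81  80  90 119 116 136 186 182 187 121 132]
```

The lever matches upright in both views, to within 1 px. The trough was not touched after it was checked, and the arm is clear.

```bash
python3 -c "
from bench import r
print(r.hand_in())"
```

```text
the job is handed in; nothing more can be done
None
```

I handed the job in after about 35 s of robot time: the large trough stands released between the shaker's end stops and the speed lever is straight up, though the first attempt to grip the trough in the rack closed on air just above it and did no damage.

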